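# Stack the leaf-disc tray and its lid on the carrier

### The job

First stack the white leaf-disc tray on the grey carrier. Then take the blue lid out of the drying rack, where it stands on its edge, put it down on the sloping rest with its flat top outward, let go, take it again across its width and stack it on the tray. The two cut-off corners of each go over the cut-off corners below, so that every skirt drops fully home; leave the orange lid, the glassware and the bottle where they stand.

Things in the scene. Friction and masses are not known exactly. Their poses are not given: they have to be found in the camera images.
- carrier_seat (a point): Fixed grey carrier, 112 mm long (x) x 60 wide (y), both corners of its +x end cut off at 45 degrees (14 mm legs), on a dark foot 130 x 80 x 10 mm. Point: centre of its shoulder, 32 mm above the table, where the tray's foot rests; x to the cut end, z up. Above the shoulder it has the same two raised fields as the tray (see tray).
- tray_center (a point): Loose white tray with green discs, same outline as the carrier (112 x 60 mm, cut corners at +x), 30 mm high, about 120 g. Outer walls reach 24 mm (its shoulder). Lies flat on the table, yaw varies by 2 rad either way. Point: its centre, 15 mm above its foot; x to the cut end, z up. Seated, its foot is on the carrier's shoulder: this point is 15 mm above carrier_seat.
- tray: The same tray, origin at the centre of its foot. On top of tray and carrier, above the shoulder: two raised fields 6 mm high, 101 x 49 mm over all, cut corners too, with a 40 mm channel between. The skirt of the plate above drops over them with 2.5 mm play all round, only if its cut corners are over the cut corners.
- tray_cut_end (a point): Point on the tray in the middle of its end with the cut corners, 56 mm in +x from tray_center; same axes.
- blue_lid_center (a point): Loose blue lid, 112 (x) x 60 (y) x 26 mm (z), same cut corners at its +x end, pale panel on its flat top, about 90 g. Point: its centre, 13 mm from either face; z out of its top face. It starts on its -y long edge in one of the rack's two slots (lids swap slots), y axis up, top face to the rack's -y. Seated, its foot is on the tray's shoulder: this point is 22 mm above tray_center.
- blue_lid: The same lid, origin at the centre of its underside. Underside of lids and tray: a skirt 3 mm thick and 8 mm deep round two pockets, and a solid rib 34 mm wide across the middle, flush with the skirt's foot, so that a lid can be pinched across its 26 mm thickness at the middle of a long edge.
- blue_lid_cut_end (a point): Point on the blue lid in the middle of its end with the cut corners, 56 mm in +x from its centre; same axes.
- orange_lid_center (a point): Loose orange lid of another set, same shape as the blue one, in the other slot of the rack: leave it. Point: its centre, axes as for the blue lid.
- rack: Fixed white drying rack, 124 x 132 mm. Origin: centre of its underside, z up. Two slots along its x, 30 mm wide, centred at y = -42 and +42 mm, between ribs that reach 24 mm above the table. A lid in it has its lower edge 6 mm and its upper edge 66 mm above the table.
- rest_foot (a point): Fixed sloping rest: two rails 12 mm wide, centres 84 mm apart, open between, rising 58 mm at 45 degrees to its +y. Point: middle of the line where rails and lower lips meet, 50 mm up; x along it, z up. Lips 12 mm wide stand 14 mm out. A lid lies on the rails, lower long edge on the lips, top face to the rest's -y and up; it is then gripped across its width between the lips.
- cylinder: Loose clear measuring cylinder, 32 mm across (40 at the rim), 220 mm high, on a blue round foot 64 mm across. Origin: centre of its underside. Bystander.
- flask: Loose conical glass flask, 82 mm across the foot, 120 mm high. Origin: centre of its underside. Bystander.
- beaker: Loose glass beaker, 68 mm across, 85 mm high. Origin: centre of its underside. Bystander.
- dropper: Loose amber dropper bottle with a red bulb, 42 mm across, 101 mm high. Origin: centre of its underside. Bystander.
- dish: Loose flat clear dish with lid, 94 mm across, 17 mm high. Origin: centre of its underside. Bystander.

How it is judged:
By the outcome, as a careful person would: the job done as asked, in the order asked, and still so for the second after the job is handed in, with the robot touching nothing.
It also fails if it takes over 72 s, if anything falls off the work surface, if the arm or the gripper's body presses on something with over 40 N, if the wrist force passes 120 N, or if a joint passes its speed limit or range.

### The arm

A 6-joint arm with a two-finger parallel gripper is mounted at the origin on the work surface. World frame = base frame: x ahead of the robot, y to its left, z up, the work surface at z = 0. Lengths are in mm, angles in degrees, forces in N, time in s.
With the tool pointing down it reaches from about 300 to 850 mm from the base axis. Payload 4.2 kg.
Tool frame: the origin (TCP) lies on the mounting face of the last link; the fingertips stand 191 mm ahead of it and the grasp point (between the pads) lies 172 mm ahead of it; z points along the fingers, y is the direction in which the jaws open and shut (so a half turn about z gives the same grasp; the last joint's range is limited). The gripper opens to 91 mm and grips with 3 to 60 N. Pads are 32 mm wide; open, the fingers measure 118 mm over their backs; the gripper's body (76 mm by 178 mm) begins 60 mm behind the grasp point.
Start: joints at [63.77, 18.312, 89.639, -0, 72.044, -1.146], TCP at [243.767, 520.769, 404.776] pointing down, gripper open.
Joint ranges: [-177.97, 177.97], [-48.28, 115.42], [12.27, 149.76], [-77.06, 257.06], [2.81, 150.46], [-146.56, 146.56]. Speed limits (degrees/s): [147.25, 147.25, 180, 180, 180, 180].

### API

Orientations are given as [roll, pitch, yaw] about the fixed x, y, z axes, in that order (R = Rz(yaw) Ry(pitch) Rx(roll)).
In Python, from workcell import env gives the robot as it stands.
- The arm moves only by the shell command python3 -m handwheel 'ROWS' [FORCE]. ROWS is JSON, a list of rows, each an object with "gripper": the opening in per cent of the stroke, from 0 (shut) to 100 (fully open); "travel": the shift along the tool's x, y, z in m, a list of three; "twist": the turn about the tool's z in rad. In form: [{"gripper": gripper, "travel": [x, y, z], "twist": twist}, ...]. A call has 1 to 5 rows; each row shifts and turns the commanded pose from where the row before left it, along the tool's axes as they then stand; what a row does not reach is not made up. A row lasts 1/12 s, in which the tool goes at most 41.7 mm and 7.16 degrees, less where a joint would pass 70% of its speed; a pose out of reach is approached as far as the arm can. A call with a gripper value outside its range is refused whole. The fingers move at their own pace and stop on an object; FORCE is the grip in N (left out, the last holds). Time passes only in rows, so rows that do not move let the fingers close. It gives the time, the measured TCP pose, the force and the opening at its end, in the units of the state.
- env.state(): the state, without advancing time (a new reading comes with each control period).
- env.grab_frame(name): name is "scene" or "side" or "wrist"; returns a dict with "frame" (400x640x3 uint8, red, green, blue), "intrinsics" (3x3 intrinsics, pixels), "extrinsics" (4x4, takes a point from camera to world coordinates). Camera axes: x right, y down, z forward; pixel columns grow to the right and rows downward; lengths in mm; the calibration is good to about 2 mm. The wrist camera is an equidistant fisheye: a pixel r from the principal point sees the ray r / f radians off the axis. A picture is of the moment at which its call begins. There is no depth.
- env.job_done(): hands the job in, once; it reports no verdict.
Trained networks look in the newest picture that a camera, given by its name, has taken for a name from the list of things; names that differ only in an ending like _2 or _b are one class to them, and where a whole thing is asked for, a point or a joint stands for the part that bears it (a point fixed in the world has none). Each returns a list of dicts, best first, with "confidence" (0 to 1); they miss things now and then, are a little off and sometimes report something else, mostly with a low value. They report only what shows in the picture. A call takes as long as a camera call.
- env.trace(camera, thing): "pixels" (400x640 bool, what is visible of it) and "uv" ([column, row] in pixels, amid what is visible of it).
- env.pinpoint(camera, thing): "uv" ([column, row] in pixels: a listed point, or the origin of a listed thing).
The state is a dict: "time_s": time; "qpos": joint angles; "qvel": joint speeds; "effort": joint torques, N m; "ee_pos": TCP position; "ee_rot": TCP orientation; "force": force on the tool from outside, world axes, zero at the start; "torque": the same for the moment, N m; "gripper_width": finger opening in mm.
Only numpy, scipy, OpenCV 4.12 (cv2) and the standard library are available. Lean on these libraries where they do the work, as an engineer would, in place of code of your own. Each camera call takes 0.05 s, during which the arm holds its last target. There are 200 camera calls.

## Working session

There is one attempt and no reset: what is moved stays moved. The work goes in short steps, Python scripts to look and compute and a shell command to move; the robot and the scene stay as the last step left them, time stands still between calls to the robot, and variables do not carry over. Pictures are saved under pics/ and viewed, about 8 in all and at most 12, crops included, and the job is handed in when it is done.

View pics/scene0.png

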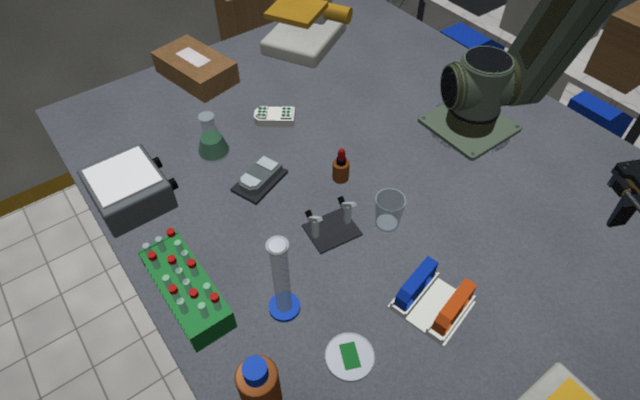

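```bash
cat > h.py <<'E'
import numpy as np, cv2
from workcell import env
from scipy.spatial.transform import Rotation as R
def cam(c):
    f=env.grab_frame(c); return f
def ray(f,uv,fish=False):
    K=f['intrinsics'];E=f['extrinsics']; x=(uv[0]-K[0,2])/K[0,0]; y=(uv[1]-K[1,2])/K[1,1]
    if fish:
        t=np.hypot(x,y); d=np.array([x/t*np.sin(t),y/t*np.sin(t),np.cos(t)]) if t>1e-9 else np.array([0,0,1.])
    else: d=np.array([x,y,1.]); d/=np.linalg.norm(d)
    return E[:3,3],E[:3,:3]@d
def onz(f,uv,z,fish=False):
    o,d=ray(f,uv,fish); return o+d*(z-o[2])/d[2]
def tri(rs):
    A=sum(np.eye(3)-np.outer(d,d) for o,d in rs); b=sum((np.eye(3)-np.outer(d,d))@o for o,d in rs)
    p=np.linalg.solve(A,b); return p,[np.linalg.norm(np.cross(d,p-o)) for o,d in rs]
def proj(f,p,fish=False):
    K=f['intrinsics'];E=f['extrinsics'];q=E[:3,:3].T@(np.asarray(p)-E[:3,3])
    if fish:
        r=np.hypot(q[0],q[1]); t=np.arctan2(r,q[2]); s=t/r
        return np.array([K[0,2]+K[0,0]*q[0]*s,K[1,2]+K[1,1]*q[1]*s])
    return (K@q/q[2])[:2]
E
python3 - <<'E'
from h import *
F={c:dict(np.load(f'{c}0.npz')) for c in ('scene','side')}
for t,z in dict(carrier_seat=32,tray_center=15,tray_cut_end=15,blue_lid_center=36,blue_lid_cut_end=36,orange_lid_center=36,rack=0,rest_foot=50,cylinder=0,flask=0,beaker=0,dropper=0,dish=0).items():
    rs=[];o=[]
    for c in F:
        r=env.pinpoint(c,t)
        for q in r[:2]:
            o.append((c,round(q['confidence'],2),np.round(q['uv']).tolist(),onz(F[c],q['uv'],z).round(1)[:2].tolist()))
        if r: rs.append(ray(F[c],r[0]['uv']))
    print(t,o, [x.round(1).tolist() if hasattr(x,'round') else np.round(x,1) for x in tri(rs)] if len(rs)==2 else '')
E
```

```text
carrier_seat [('scene', 0.88, [258.0, 175.0], [583.9, -159.3]), ('side', 0.64, [370.0, 254.0], [582.8, -165.0]), ('side', 0.26, [276.0, 131.0], [546.9, 319.1])] [[583.3, -162.9, 28.6], array([1., 1.])]
tray_center [('scene', 0.84, [273.0, 114.0], [415.7, -350.6]), ('scene', 0.3, [261.0, 171.0], [565.0, -179.4]), ('side', 0.55, [347.0, 352.0], [423.3, -344.3])] [[420.5, -345.2, 20.8], array([1.6, 1.6])]
tray_cut_end [('scene', 0.64, [256.0, 115.0], [459.3, -375.0]), ('scene', 0.59, [397.0, 303.0], [542.5, 297.6]), ('side', 0.18, [318.0, 125.0], [679.4, 305.8])] [[580.4, -12.0, 319.4], array([57.9, 57.9])]
blue_lid_center [('scene', 0.72, [415.0, 284.0], [493.3, 293.9]), ('side', 0.86, [262.0, 143.0], [493.0, 287.9]), ('side', 0.31, [346.0, 351.0], [417.4, -347.9])] [[493.0, 292.1, 32.8], array([1.5, 1.5])]
blue_lid_cut_end [('scene', 0.58, [398.0, 303.0], [551.4, 305.5]), ('side', 0.85, [277.0, 133.0], [546.1, 307.3]), ('side', 0.62, [288.0, 247.0], [414.9, -62.9])] [[548.5, 306.4, 35.0], array([2.7, 2.7])]
orange_lid_center [('scene', 0.77, [455.0, 306.0], [466.6, 375.6])] 
rack [('s
[... 334 characters left out ...]
74.4])] [[525.1, 39.2, 44.8], array([0.1, 0.1])]
cylinder [('side', 0.76, [355.0, 154.0], [728.5, 163.1]), ('side', 0.28, [240.0, 125.0], [471.5, 424.1])] 
flask [('scene', 0.65, [214.0, 151.0], [617.8, -331.3]), ('side', 0.84, [422.0, 310.0], [627.0, -330.0])] [[622.0, -329.7, 4.0], array([3.5, 3.5])]
beaker [('scene', 0.75, [391.0, 224.0], [406.6, 131.5]), ('scene', 0.58, [252.0, 118.0], [464.4, -386.9]), ('side', 0.79, [260.0, 198.0], [419.8, 133.5])] [[414.8, 132.4, 5.8], array([4.8, 4.8])]
dropper [('scene', 0.67, [341.0, 178.0], [408.1, -53.1]), ('side', 0.86, [283.0, 250.0], [407.7, -43.1])] [[408.8, -48.0, 5.3], array([2.8, 2.8])]
dish [('side', 0.58, [315.0, 125.0], [678.6, 325.1])]
```

View pics/side0.png

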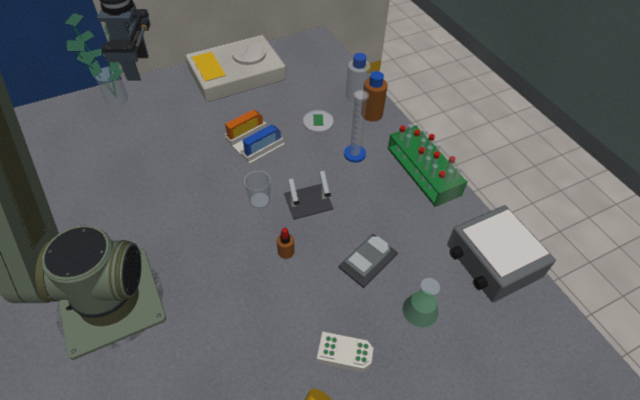

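```bash
cat >> h.py <<'E'
def plan(x,y,z=None,yaw=None):
    "tool-axis travel (m) to bring TCP to x,y,z first, then twist (rad) to yaw (nearest half turn)"
    s=env.state(); p=s['ee_pos'];w=np.radians(s['ee_rot'][2]); d=np.array([x,y,p[2] if z is None else z])-p
    Rm=R.from_euler('xyz',s['ee_rot'],degrees=True).as_matrix()
    t=Rm.T@d/1000
    tw=0
    if yaw is not None:
        dy=(yaw-s['ee_rot'][2]+90)%180-90; tw=-np.radians(dy)
    print('t',round(s['time_s'],2),'at',p.round(1),s['ee_rot'].round(2),'w',round(s['gripper_width'],1),'q6',round(s['qpos'][5],1),'F',s['force'].round(1),'-> travel',t.round(4),'twist',round(tw,4))
E
R5='[{"gripper":100,"travel":[-0.028,-0.0272,0],"twist":0},{"gripper":100,"travel":[-0.028,-0.0272,0],"twist":0},{"gripper":100,"travel":[-0.028,-0.0272,0],"twist":0},{"gripper":100,"travel":[-0.028,-0.0272,0],"twist":0}]'
python3 -m handwheel '[{"gripper":100,"travel":[-0.028,-0.0272,0],"twist":0},{"gripper":100,"travel":[-0.028,-0.0272,0],"twist":0},{"gripper":100,"travel":[-0.028,-0.0272,0],"twist":0},{"gripper":100,"travel":[-0.028,-0.0272,0],"twist":0},{"gripper":100,"travel":[-0.028,-0.0272,0],"twist":0}]' 20
python3 -m handwheel '[{"gripper":100,"travel":[-0.028,-0.0272,0],"twist":0},{"gripper":100,"travel":[-0.028,-0.0272,0],"twist":0},{"gripper":100,"travel":[-0.028,-0.0272,0],"twist":0},{"gripper":100,"travel":[-0.028,-0.0272,0],"twist":0},{"gripper":100,"travel":[-0.028,-0.0272,0],"twist":0}]'
python3 -m handwheel '[{"gripper":100,"travel":[-0.028,-0.0272,0],"twist":0},{"gripper":100,"travel":[-0.028,-0.0272,0],"twist":0},{"gripper":100,"travel":[-0.028,-0.0272,0],"twist":0},{"gripper":100,"travel":[-0.028,-0.0272,0],"twist":0},{"gripper":100,"travel":[-0.028,-0.0272,0],"twist":0}]'
python3 -m handwheel '[{"gripper":100,"travel":[-0.028,-0.0272,0],"twist":0},{"gripper":100,"travel":[-0.028,-0.0272,0],"twist":0},{"gripper":100,"travel":[0,0,0],"twist":0}]'
python3 - <<'E'
from h import *
plan(480,-100,420,None)
f=cam('wrist'); cv2.imwrite('pics/w1.png',f['frame'][:,:,::-1]); np.savez('w1.npz',**f)
print(f['intrinsics'].tolist(),f['extrinsics'].round(3).tolist())
for t,z in dict(carrier_seat=32,tray_center=15,tray_cut_end=15,rest_foot=50,dropper=0,beaker=0).items():
    for q in env.pinpoint('wrist',t)[:2]: print(t,round(q['confidence'],2),np.round(q['uv'],1),onz(f,q['uv'],z,True).round(1))
E
```

```text
time_s: 1.82
ee_pos: [313.0, 336.6, 404.8]
ee_rot: [180.0, 0.0, 155.0]
force: [0.7, 0.1, -0.2]
gripper_width: 91.4
time_s: 2.23
ee_pos: [382.1, 153.9, 405.1]
ee_rot: [179.9, 0.0, 154.9]
force: [0.4, 0.3, -0.0]
gripper_width: 91.0
time_s: 2.65
ee_pos: [451.3, -28.8, 405.1]
ee_rot: [180.0, 0.0, 154.9]
force: [-0.0, 0.5, -0.5]
gripper_width: 90.9
time_s: 2.9
ee_pos: [480.8, -105.0, 404.7]
ee_rot: [-179.9, 0.2, 154.6]
force: [0.7, 0.8, -0.1]
gripper_width: 91.2
t 2.9 at [ 480.8 -105.   404.7] [-179.88    0.22  154.61] w 91.2 q6 -78.2 F [ 0.7  0.8 -0.1] -> travel [ 0.0028  0.0041 -0.0153] twist 0
[[309.70691628693146, 0.0, 316.2334379676406], [0.0, 309.70691628693146, 198.11195683256176], [0.0, 0.0, 1.0]] [[0.429, 0.869, 0.245, 412.84], [0.903, -0.412, -0.119, -71.632], [-0.002, 0.273, -0.962, 385.307], [0.0, 0.0, 0.0, 1.0]]
carrier_seat 0.85 [308.  268.1] [ 583.2 -165.3   32. ]
tray_center 0.87 [145.6 212.3] [ 423.  -343.8   15. ]
tray_cut_end 0.71 [145.5 244.8] [ 464.1 -375.2   15. ]
rest_foot 0.91 [442.7 168.8] [529.4  34.8  50. ]
dropper 0.96 [328.8 109. ] [415.  -56.6   0. ]
beaker 0.79 [454.4  60.7] [420.1 123.4   0. ]
```

View pics/w1.png

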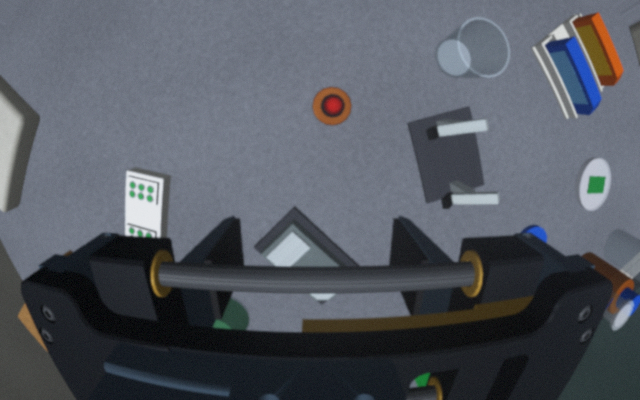

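```bash

python3 -m handwheel '[{"gripper":100,"travel":[-0.0314,-0.0256,0],"twist":0},{"gripper":100,"travel":[-0.0314,-0.0256,0],"twist":0},{"gripper":100,"travel":[-0.0314,-0.0256,0],"twist":0},{"gripper":100,"travel":[-0.0314,-0.0256,0],"twist":0},{"gripper":100,"travel":[-0.0314,-0.0256,0],"twist":0}]'
python3 -m handwheel '[{"gripper":100,"travel":[0,0,0],"twist":0},{"gripper":100,"travel":[0,0,0],"twist":0}]' >/dev/null
python3 - <<'E'
from h import *
f=dict(np.load('w1.npz'))
P=[onz(f,q,3,True)[:2].round(1) for q in ((409,123),(468,108),(483,187),(427,203))]; print('base',P)
print('lips',[onz(f,q,50,True)[:2].round(1) for q in ((437,131),(452,198))])
f=cam('wrist'); cv2.imwrite('pics/w2.png',cv2.resize(f['frame'][:330,60:560,::-1],None,fx=1.6,fy=1.6,interpolation=cv2.INTER_CUBIC)); np.savez('w2.npz',**f)
plan(568,-288)
for t,z in dict(carrier_seat=32,tray_center=15,tray_cut_end=15,tray=0,rest_foot=50).items():
    for q in env.pinpoint('wrist',t)[:2]: print(t,round(q['confidence'],2),np.round(q['uv'],1),onz(f,q['uv'],z,True).round(1))
m=env.trace('wrist','tray_center')[0]['pixels']
c=cv2.findContours(m.astype('uint8'),cv2.RETR_EXTERNAL,cv2.CHAIN_APPROX_NONE)[0]; c=max(c,key=len)[:,0]
p=np.array([onz(f,q,20,True)[:2] for q in c]); print('tray rect',cv2.minAreaRect(p.astype(np.float32)))
E
```

```text
time_s: 3.67
ee_pos: [567.5, -282.6, 405.1]
ee_rot: [180.0, 0.0, 155.0]
force: [1.2, 0.6, -0.1]
gripper_width: 90.9
base [array([471.7,  28.7]), array([484.6, 114.8]), array([596.2,  99.8]), array([580.4,  12.8])]
lips [array([485.7,  44.1]), array([568.2,  34.3])]
t 3.88 at [ 566.9 -281.6  404.1] [ 1.7996e+02 -1.0000e-01  1.5494e+02] w 91.2 q6 -92.4 F [-0.4  0.3 -0.5] -> travel [-0.0037 -0.0053 -0.    ] twist 0
carrier_seat 0.61 [410.3 151. ] [ 582.9 -166.6   32. ]
tray_center 0.77 [219.9  92. ] [ 421.9 -342.3   15. ]
tray_center 0.59 [614.8   7.7] [499.2 341.2  15. ]
tray_cut_end 0.95 [208.2 138.2] [ 465.6 -381.8   15. ]
tray 0.66 [220.7  91.8] [ 419. -345.    0.]
rest_foot 0.91 [531.  53.] [526.4  38.3  50. ]
rest_foot 0.32 [611.7   5.9] [495.2 276.7  50. ]
tray rect ((422.018798828125, -341.6916198730469), (66.74415588378906, 113.79931640625), 51.74317169189453)
```

View pics/w2.png

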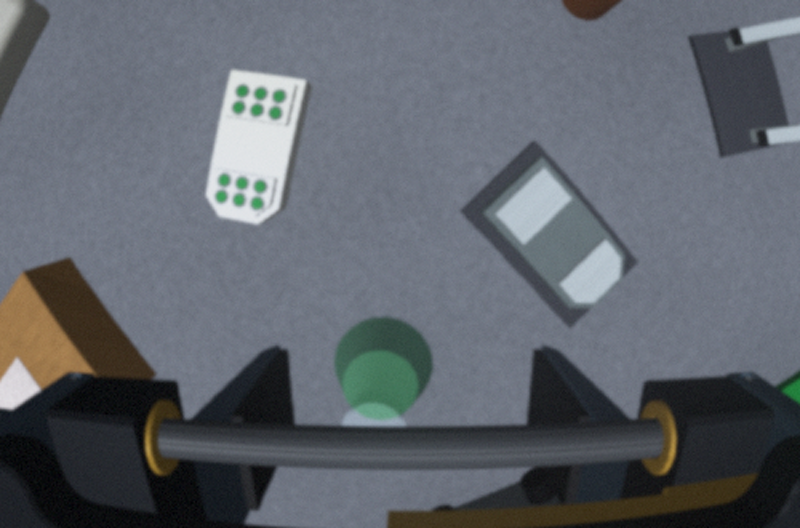

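```bash
python3 - <<'E'
from h import *
f=dict(np.load('w2.npz'))
def W(q,z): return onz(f,(q[0]/1.6+60,q[1]/1.6),z,True)[:2]
def ang(a,b): d=b-a; return round(np.degrees(np.arctan2(d[1],d[0])),2),round(np.hypot(*d),1)
T,L,B,Rr=[W(q,10) for q in ((535,143),(462,210),(571,326),(635,263))]
print('foot ctr',(T+L+B+Rr)/4,ang(T,Rr),ang(L,B),ang(L,T),ang(B,Rr))
# carrier shoulder edges outer z32
s=[W(q,32) for q in ((541,158),(485,213),(565,302))]; print('shoulder',ang(s[1],s[2]),ang(s[1],s[0]))
t=[W(q,24) for q in ((231,72),(307,82),(283,205),(207,196))]; print('tray',ang(t[0],t[3]),ang(t[1],t[2]),ang(t[0],t[1]))
e=[W(q,24) for q in ((217,218),(262,224))]; print('cut end mid',(e[0]+e[1])/2,'back mid',(t[0]+t[1])/2, ang((t[0]+t[1])/2,(e[0]+e[1])/2),((t[0]+t[1])/2+(e[0]+e[1])/2)/2)
m=env.trace
E
```

```text
foot ctr [ 582.77194246 -164.51310035] (np.float64(19.45), np.float64(127.9)) (np.float64(20.18), np.float64(130.1)) (np.float64(108.6), np.float64(77.0)) (np.float64(110.23), np.float64(75.3))
shoulder (np.float64(19.28), np.float64(91.3)) (np.float64(110.46), np.float64(57.8))
tray (np.float64(-37.55), np.float64(96.9)) (np.float64(-36.91), np.float64(93.2)) (np.float64(52.17), np.float64(60.7))
cut end mid [ 467.05030281 -377.02590906] back mid [ 379.3188485  -308.70128772] (np.float64(-37.91), np.float64(111.2)) [ 423.18457565 -342.86359839]
```

```bash

python3 -m handwheel '[{"gripper":100,"travel":[0.026,-0.0293,0],"twist":0},{"gripper":100,"travel":[0.026,-0.0293,0],"twist":0},{"gripper":100,"travel":[0.026,-0.0293,0],"twist":0},{"gripper":100,"travel":[0.026,-0.0293,0],"twist":0},{"gripper":100,"travel":[0,0,0],"twist":0.11}]'
python3 -m handwheel '[{"gripper":100,"travel":[0,0,0.03],"twist":0.11},{"gripper":100,"travel":[0,0,0.04],"twist":0},{"gripper":100,"travel":[0,0,0.04],"twist":0},{"gripper":100,"travel":[0,0,0],"twist":0},{"gripper":100,"travel":[0,0,0],"twist":0}]' >/dev/null
python3 - <<'E'
from h import *
plan(423,-343.5,196,-37.7)
f=cam('wrist'); np.savez('w3.npz',**f)
for t,z in dict(tray_center=15,tray_cut_end=15).items():
    for q in env.pinpoint('wrist',t)[:1]: print(t,round(q['confidence'],2),np.round(q['uv'],1),onz(f,q['uv'],z,True).round(1))
cv2.imwrite('pics/w3.png',f['frame'][:,:,::-1])
E
```

```text
time_s: 4.6
ee_pos: [417.7, -345.2, 405.4]
ee_rot: [-179.8, -0.1, 148.4]
force: [-0.7, 0.5, 0.5]
gripper_width: 91.0
t 5.02 at [ 422.6 -343.7  294. ] [179.98  -0.23 142.34] w 91.6 q6 -92.7 F [ 0.1 -0.6  1.2] -> travel [-0.0006  0.0004  0.098 ] twist 0.0007
tray_center 0.95 [315.7 202.8] [ 422.8 -343.2   15. ]
tray_cut_end 0.61 [312.8 260.9] [ 466.  -380.1   15. ]
```

View pics/w3.png

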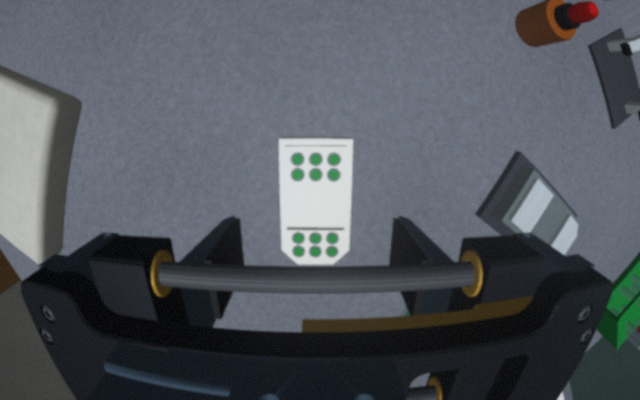

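```bash

python3 -m handwheel '[{"gripper":100,"travel":[-0.0006,0.0004,0.04],"twist":0},{"gripper":100,"travel":[0,0,0.038],"twist":0},{"gripper":100,"travel":[0,0,0.02],"twist":0},{"gripper":100,"travel":[0,0,0],"twist":0},{"gripper":0,"travel":[0,0,0],"twist":0}]' 25
python3 -m handwheel '[{"gripper":0,"travel":[0,0,0],"twist":0},{"gripper":0,"travel":[0,0,0],"twist":0},{"gripper":0,"travel":[0,0,0],"twist":0},{"gripper":0,"travel":[0,0,0],"twist":0},{"gripper":0,"travel":[0,0,0],"twist":0}]' 25
```

```text
time_s: 5.58
ee_pos: [424.4, -344.9, 198.0]
ee_rot: [-180.0, 0.1, 142.3]
force: [-1.1, -0.5, -0.3]
gripper_width: 86.7
time_s: 6.0
ee_pos: [424.0, -344.7, 198.1]
ee_rot: [-180.0, 0.2, 142.3]
force: [-0.5, 0.7, 6.8]
gripper_width: 59.9
```

```bash

python3 -m handwheel '[{"gripper":0,"travel":[0,0,-0.03],"twist":0},{"gripper":0,"travel":[0,0,-0.035],"twist":0},{"gripper":0,"travel":[0,0,-0.035],"twist":0},{"gripper":0,"travel":[-0.0029,0.038,0],"twist":0},{"gripper":0,"travel":[-0.0029,0.0398,0],"twist":0}]'
python3 -m handwheel '[{"gripper":0,"travel":[-0.0029,0.0398,0],"twist":0},{"gripper":0,"travel":[-0.0029,0.0398,0],"twist":0},{"gripper":0,"travel":[-0.0029,0.0398,0],"twist":0},{"gripper":0,"travel":[-0.0029,0.0398,0],"twist":0},{"gripper":0,"travel":[0,0,0],"twist":-0.1113}]'
python3 -m handwheel '[{"gripper":0,"travel":[0,0,0],"twist":-0.1113},{"gripper":0,"travel":[0,0,0],"twist":-0.1113},{"gripper":0,"travel":[0,0,0],"twist":-0.1113},{"gripper":0,"travel":[0,0,0],"twist":-0.1113},{"gripper":0,"travel":[0,0,0],"twist":-0.1113}]'
python3 -m handwheel '[{"gripper":0,"travel":[0,0,0],"twist":-0.1113},{"gripper":0,"travel":[0,0,0],"twist":-0.1113},{"gripper":0,"travel":[0,0,0],"twist":-0.1113},{"gripper":0,"travel":[0,0,0],"twist":0},{"gripper":0,"travel":[0,0,0],"twist":0}]'
python3 - <<'E'
from h import *
plan(583,-165,None,19.7)
zt=env.state()['ee_pos'][2]-172-11+4  # approx tray centre height
zt=env.state()['ee_pos'][2]-198+15
for c in ('wrist','scene','side'):
    f=cam(c); np.savez(f'c4{c}.npz',**f); fi=c=='wrist'
    cv2.imwrite(f'pics/c4{c}.png',f['frame'][:,:,::-1])
    for t,z in dict(tray_center=zt,tray_cut_end=zt,carrier_seat=32).items():
        for q in env.pinpoint(c,t)[:1]: print(c,t,round(q['confidence'],2),np.round(q['uv'],1),onz(f,q['uv'],z,fi).round(1))
a=cv2.imread('pics/c4scene.png')[110:230,180:340]; b=cv2.imread('pics/c4side.png')[170:310,290:450]
cv2.imwrite('pics/c4.png',np.vstack([cv2.resize(a,(480,360)),cv2.resize(b[:80+0],(480,240))]))
cv2.imwrite('pics/c4b.png',np.hstack([cv2.resize(a,(400,300),interpolation=2),cv2.resize(b[:120],(400,300),interpolation=2)]))
E
```

```text
time_s: 6.42
ee_pos: [475.8, -287.4, 299.7]
ee_rot: [180.0, 0.3, 142.1]
force: [0.4, -0.1, -2.1]
gripper_width: 60.2
time_s: 6.83
ee_pos: [586.1, -162.6, 296.8]
ee_rot: [179.8, 0.1, 149.0]
force: [0.4, -1.1, -0.8]
gripper_width: 60.3
time_s: 7.25
ee_pos: [582.1, -167.3, 296.5]
ee_rot: [180.0, -0.0, -179.1]
force: [0.2, 0.1, -1.0]
gripper_width: 59.8
time_s: 7.67
ee_pos: [582.1, -167.4, 296.6]
ee_rot: [180.0, -0.0, -160.5]
force: [-1.0, 1.5, -1.2]
gripper_width: 59.9
t 7.67 at [ 582.1 -167.4  296.6] [ 1.7997e+02 -2.0000e-02 -1.6046e+02] w 59.9 q6 -126.7 F [-1.   1.5 -1.2] -> travel [-0.0016  0.002   0.    ] twist -0.0028
wrist tray_center 0.7 [316.  243.6] [ 580.  -167.8  113.6]
wrist tray_cut_end 0.77 [313.5 318.8] [ 632.1 -151.1  113.6]
scene tray_center 0.91 [256.1 145.5] [ 572.8 -170.9  113.6]
scene tray_cut_end 0.67 [240.  161.5] [ 630.2 -147.6  113.6]
scene carrier_seat 0.8 [258.  173.6] [ 582.3 -162.4   32. ]
side tray_center 0.6 [374.4 236.1] [ 582.8 -169.1  113.6]
side tray_cut_end 0.66 [387.6 221.9] [ 630.4 -148.5  113.6]
side carrier_seat 0.89 [367.4 254. ] [ 577.4 -162.4   32. ]
```

View pics/c4b.png

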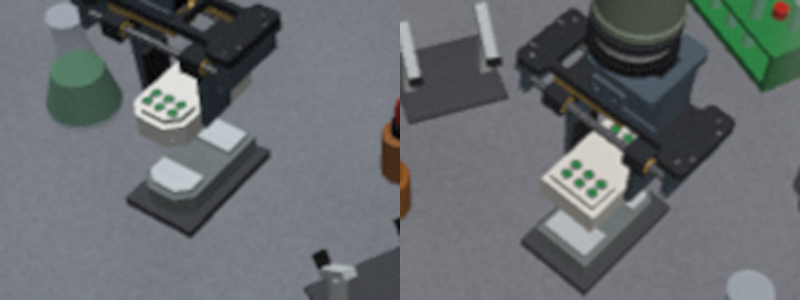

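```bash

python3 -m handwheel '[{"gripper":0,"travel":[-0.0035,0.002,0.03],"twist":-0.003},{"gripper":0,"travel":[0,0,0.027],"twist":0},{"gripper":0,"travel":[0,0,0],"twist":0},{"gripper":0,"travel":[0,0,0],"twist":0}]'
python3 -m handwheel '[{"gripper":0,"travel":[0,0,0.002],"twist":0},{"gripper":0,"travel":[0,0,0.002],"twist":0},{"gripper":0,"travel":[0,0,0.001],"twist":0},{"gripper":0,"travel":[0,0,0],"twist":0}]'
python3 - <<'E'
from h import *
plan(584.8,-164.4,None,19.7)
E
```

```text
time_s: 8.6
ee_pos: [584.7, -164.4, 238.9]
ee_rot: [179.9, -0.1, -160.1]
force: [-0.2, 0.4, -0.7]
gripper_width: 59.8
time_s: 8.93
ee_pos: [584.9, -164.5, 235.5]
ee_rot: [-180.0, 0.1, -160.1]
force: [-0.7, -0.2, -1.3]
gripper_width: 59.6
t 8.93 at [ 584.9 -164.5  235.5] [-1.7997e+02  5.0000e-02 -1.6013e+02] w 59.6 q6 -126.7 F [-0.7 -0.2 -1.3] -> travel [ 0.0001  0.0001 -0.    ] twist 0.003
```

```bash

python3 -m handwheel '[{"gripper":0,"travel":[0,0,0.0015],"twist":0},{"gripper":0,"travel":[0,0,0.0015],"twist":0},{"gripper":0,"travel":[0,0,0],"twist":0}]'
python3 -m handwheel '[{"gripper":0,"travel":[0,0,0.0015],"twist":0},{"gripper":0,"travel":[0,0,0.0015],"twist":0},{"gripper":0,"travel":[0,0,0],"twist":0}]'
```

```text
time_s: 9.18
ee_pos: [584.8, -164.4, 231.6]
ee_rot: [180.0, -0.0, -160.1]
force: [-0.4, 0.4, -1.1]
gripper_width: 59.9
time_s: 9.43
ee_pos: [584.9, -164.4, 230.1]
ee_rot: [-180.0, 0.0, -160.1]
force: [-2.6, 1.0, 7.2]
gripper_width: 60.1
```

```bash

python3 -m handwheel '[{"gripper":100,"travel":[0,0,0],"twist":0},{"gripper":100,"travel":[0,0,0],"twist":0},{"gripper":100,"travel":[0,0,0],"twist":0},{"gripper":100,"travel":[0,0,0],"twist":0},{"gripper":100,"travel":[0,0,0],"twist":0}]'
python3 -m handwheel '[{"gripper":100,"travel":[0,0,-0.03],"twist":0},{"gripper":100,"travel":[0,0,-0.035],"twist":0},{"gripper":100,"travel":[0,0,-0.035],"twist":0},{"gripper":100,"travel":[0,0,-0.035],"twist":0},{"gripper":100,"travel":[0,0,-0.035],"twist":0}]'
python3 - <<'E'
from h import *
plan(493,291,None,17)
f=cam('wrist'); np.savez('w5.npz',**f); cv2.imwrite('pics/w5.png',f['frame'][:,:,::-1])
for t,z in dict(tray_center=47,tray_cut_end=47).items():
    for q in env.pinpoint('wrist',t)[:1]: print(t,round(q['confidence'],2),onz(f,q['uv'],z,True).round(1))
E
python3 -m handwheel '[{"gripper":100,"travel":[-0.0057,0.0383,0],"twist":0},{"gripper":100,"travel":[-0.0057,0.0383,0],"twist":0},{"gripper":100,"travel":[-0.0057,0.0383,0],"twist":0},{"gripper":100,"travel":[-0.0057,0.0383,0],"twist":0},{"gripper":100,"travel":[-0.0057,0.0383,0],"twist":0}]' >/dev/null
python3 -m handwheel '[{"gripper":100,"travel":[-0.0057,0.0383,0],"twist":0},{"gripper":100,"travel":[-0.0057,0.0383,0],"twist":0},{"gripper":100,"travel":[-0.0057,0.0383,0],"twist":0},{"gripper":100,"travel":[-0.0057,0.0383,0],"twist":0},{"gripper":100,"travel":[-0.0057,0.0383,0],"twist":0}]' >/dev/null
python3 -m handwheel '[{"gripper":100,"travel":[-0.0057,0.0383,0],"twist":0},{"gripper":100,"travel":[-0.0057,0.0383,0],"twist":0.04},{"gripper":100,"travel":[0,0,0],"twist":0},{"gripper":100,"travel":[0,0,0],"twist":0}]'
python3 - <<'E'
from h import *
plan(493,291,None,17)
f=cam('wrist'); np.savez('w6.npz',**f)
g=dict(np.load('w5.npz'))
cv2.imwrite('pics/w6.png',np.hstack([g['frame'][100:330,170:440,::-1],f['frame'][60:290,180:460,::-1]]))
cv2.imwrite('pics/w6.png',cv2.resize(cv2.imread('pics/w6.png'),None,fx=1.45,fy=1.45,interpolation=2))
for t,z in dict(blue_lid_center=36,blue_lid_cut_end=36,blue_lid=36,orange_lid_center=36,rack=0).items():
    for q in env.pinpoint('wrist',t)[:1]: print(t,round(q['confidence'],2),q['uv'].round(1) if hasattr(q['uv'],'round') else q['uv'],onz(f,q['uv'],z,True).round(1))
for t in ('blue_lid','rack'):
    m=env.trace('wrist',t)[0]['pixels']; c=max(cv2.findContours(m.astype('uint8'),0,1)[0],key=len)[:,0]
    p=np.array([onz(f,q,66 if t=='blue_lid' else 20,True)[:2] for q in c],np.float32); print(t,cv2.minAreaRect(p))
E
```

```text
time_s: 9.85
ee_pos: [584.9, -164.4, 228.5]
ee_rot: [180.0, -0.0, -160.1]
force: [-0.3, 0.4, 0.2]
gripper_width: 89.7
time_s: 10.27
ee_pos: [584.6, -164.3, 400.3]
ee_rot: [180.0, -0.0, -160.1]
force: [0.9, -0.3, -0.5]
gripper_width: 91.0
t 10.27 at [ 584.6 -164.3  400.3] [ 1.7998e+02 -1.0000e-02 -1.6012e+02] w 91.0 q6 -126.7 F [ 0.9 -0.3 -0.5] -> travel [-6.860e-02  4.594e-01  1.000e-04] twist 0.0502
tray_center 0.87 [ 579.1 -166.8   47. ]
tray_cut_end 0.62 [ 632.2 -147.8   47. ]
time_s: 11.58
ee_pos: [492.2, 292.7, 396.9]
ee_rot: [-179.9, -0.2, -162.2]
force: [0.1, 0.5, -0.4]
gripper_width: 91.2
t 11.58 at [492.2 292.7 396.9] [-179.95   -0.18 -162.18] w 91.2 q6 -78.2 F [ 0.1  0.5 -0.4] -> travel [-0.0003 -0.0019  0.    ] twist 0.0142
blue_lid_center 0.68 [316.0, 185.5] [496.3 293.8  36. ]
blue_lid_cut_end 0.91 [314.0, 232.4] [551.3 309.   36. ]
blue_lid 0.31 [28.3, 189.4] [ 640.1 -154.2   36. ]
orange_lid_center 0.92 [388.8, 188.6] [473.8 375.1  36. ]
rack 0.6 [350.4, 176.4] [479.9 333.7   0. ]
blue_lid ((491.28680419921875, 293.8749694824219), (110.94595336914062, 27.889314651489258), 13.671170234680176)
rack ((484.50933837890625, 333.1938781738281), (126.18592834472656, 126.59697723388672), 12.76265811920166)
```

View pics/w6.png

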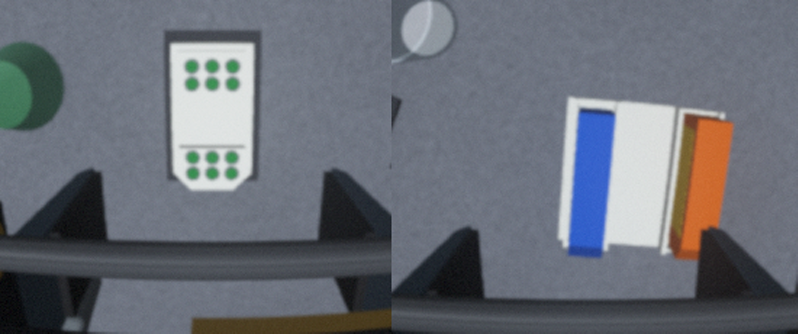

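```bash
python3 - <<'E'
from h import *
f=dict(np.load('w6.npz'))
p=[onz(f,(x/1.45-90,y/1.45+60),66,True)[:2] for x,y in ((579,111),(615,113),(603,251),(569,250))]
for i in range(4):
    d=p[(i+1)%4]-p[i]; print(p[i].round(1),round(np.degrees(np.arctan2(d[1],d[0])),1),np.hypot(*d).round(1))
print(sum(p)/4)
plan(493,293.5,260,14.2)
E
```

```text
[443.5 269.9] 104.7 25.0
[437.2 294.1] 13.5 102.3
[536.7 318.1] -74.0 25.4
[543.7 293.6] -166.7 102.9
[490.27466848 293.93196131]
t 11.98 at [493.3 290.  398.8] [ 1.8000e+02  1.0000e-02 -1.6251e+02] w 91.3 q6 -78.2 F [-0.5 -0.5  0.2] -> travel [-0.0007  0.0034  0.1388] twist 0.0574
```

```bash

python3 -m handwheel '[{"gripper":66,"travel":[-0.0035,0.0036,0],"twist":0},{"gripper":66,"travel":[0,0,0.035],"twist":0.066},{"gripper":66,"travel":[0,0,0.035],"twist":0},{"gripper":66,"travel":[0,0,0.035],"twist":0},{"gripper":66,"travel":[0,0,0],"twist":0}]' 25
python3 - <<'E'
from h import *
for i in range(2): 
    f=cam('wrist')
plan(495.5,294.5,232,13.7)
for t,z in dict(blue_lid_center=36,blue_lid_cut_end=36).items():
    for q in env.pinpoint('wrist',t)[:1]: print(t,round(q['confidence'],2),q['uv'],onz(f,q['uv'],z,True).round(1))
E
```

```text
time_s: 12.4
ee_pos: [493.4, 294.4, 287.5]
ee_rot: [-179.8, -0.7, -166.2]
force: [-1.9, -1.4, -1.1]
gripper_width: 61.6
t 12.5 at [495.5 295.6 293.6] [-1.7998e+02 -9.0000e-02 -1.6621e+02] w 59.9 q6 -74.1 F [ 0.2 -0.7  0.9] -> travel [ 0.0001 -0.001   0.0616] twist 0.0015
blue_lid_center 0.86 [312.6, 216.6] [499.2 293.1  36. ]
```

```bash

python3 -m handwheel '[{"gripper":66,"travel":[-0.001,-0.001,0.03],"twist":0},{"gripper":66,"travel":[0,0,0.02],"twist":0},{"gripper":66,"travel":[0,0,0.0115],"twist":0},{"gripper":66,"travel":[0,0,0],"twist":0}]' 
python3 -m handwheel '[{"gripper":0,"travel":[0,0,0],"twist":0},{"gripper":0,"travel":[0,0,0],"twist":0},{"gripper":0,"travel":[0,0,0],"twist":0},{"gripper":0,"travel":[0,0,0],"twist":0},{"gripper":0,"travel":[0,0,0],"twist":0}]' 30
python3 -m handwheel '[{"gripper":0,"travel":[0,0,0],"twist":0},{"gripper":0,"travel":[0,0,0],"twist":0},{"gripper":0,"travel":[0,0,0],"twist":0}]'
```

```text
time_s: 12.93
ee_pos: [496.6, 294.9, 232.2]
ee_rot: [-180.0, -0.0, -166.2]
force: [-1.1, -0.3, 0.6]
gripper_width: 60.0
time_s: 13.35
ee_pos: [496.6, 295.0, 233.2]
ee_rot: [180.0, 0.1, -166.2]
force: [0.1, 0.0, -0.2]
gripper_width: 29.8
time_s: 13.6
ee_pos: [496.6, 294.9, 233.0]
ee_rot: [180.0, 0.1, -166.2]
force: [-0.2, -0.4, 5.8]
gripper_width: 26.3
```

```bash

python3 -m handwheel '[{"gripper":0,"travel":[0,0,-0.02],"twist":0},{"gripper":0,"travel":[0,0,-0.035],"twist":0},{"gripper":0,"travel":[0,0,-0.035],"twist":0},{"gripper":0,"travel":[0,0,-0.035],"twist":0},{"gripper":0,"travel":[0,0,-0.035],"twist":0}]' 
python3 -m handwheel '[{"gripper":0,"travel":[0.0042,-0.0355,0],"twist":0},{"gripper":0,"travel":[0.0042,-0.0355,0],"twist":0},{"gripper":0,"travel":[0.0042,-0.0355,0],"twist":0},{"gripper":0,"travel":[0.0042,-0.0355,0],"twist":0},{"gripper":0,"travel":[0.0042,-0.0355,0],"twist":0}]' 
python3 -m handwheel '[{"gripper":0,"travel":[0.0042,-0.0355,0],"twist":0},{"gripper":0,"travel":[0.0042,-0.0355,0],"twist":0},{"gripper":0,"travel":[0,0,0],"twist":0.096},{"gripper":0,"travel":[0,0,0],"twist":0.096},{"gripper":0,"travel":[0,0,0],"twist":0.096}]' 
python3 -m handwheel '[{"gripper":0,"travel":[0,0,0],"twist":0.096},{"gripper":0,"travel":[0,0,0],"twist":0},{"gripper":0,"travel":[0,0,0],"twist":0}]' 
python3 - <<'E'
from h import *
plan(527.6,46.4,None,-8.2)
zl=env.state()['ee_pos'][2]-226.7+30; print('lid z',zl)
fs={}
for c in ('wrist','scene','side'):
    f=cam(c); np.savez(f'c7{c}.npz',**f); fi=c=='wrist'; fs[c]=f
    for t,z in dict(blue_lid_center=zl,blue_lid_cut_end=zl,rest_foot=50).items():
        for q in env.pinpoint(c,t)[:1]: print(c,t,round(q['confidence'],2),np.round(q['uv'],1),onz(f,q['uv'],z,fi).round(1))
a=fs['scene']['frame'][150:280,240:400,::-1]; b=fs['wrist']['frame'][60:330,150:480,::-1]
cv2.imwrite('pics/c7.png',np.hstack([cv2.resize(a,(360,292),interpolation=2),cv2.resize(b,(357,292))]))
E
```

```text
time_s: 14.02
ee_pos: [496.1, 294.6, 393.3]
ee_rot: [-180.0, -0.1, -166.2]
force: [1.3, 0.7, -0.9]
gripper_width: 26.2
time_s: 14.43
ee_pos: [518.0, 115.9, 391.8]
ee_rot: [180.0, -0.0, -166.2]
force: [0.4, -0.2, -0.4]
gripper_width: 26.5
time_s: 14.85
ee_pos: [527.1, 45.4, 391.6]
ee_rot: [180.0, -0.1, 176.9]
force: [-0.3, 0.8, -1.5]
gripper_width: 25.9
time_s: 15.1
ee_pos: [527.1, 46.4, 391.8]
ee_rot: [-180.0, -0.1, 171.9]
force: [-0.8, -0.3, -0.6]
gripper_width: 25.8
t 15.1 at [527.1  46.4 391.8] [-1.7999e+02 -5.0000e-02  1.7194e+02] w 25.8 q6 -78.2 F [-0.8 -0.3 -0.6] -> travel [-0.0005  0.0001 -0.    ] twist 0.0024
lid z 195.10009757659338
wrist blue_lid_center 0.43 [508.6 255.8] [565.3 185.6 195.1]
wrist rest_foot 0.74 [511.1 258.7] [663.1 295.   50. ]
scene blue_lid_center 0.66 [329.6 164.7] [524.3  46.1 195.1]
scene blue_lid_cut_end 0.75 [302.5 175.8] [585.9  38.5 195.1]
scene rest_foot 0.77 [326.2 209.7] [527.1  40.9  50. ]
side blue_lid_center 0.74 [310.7 157.3] [526.1  42.9 195.1]
side blue_lid_cut_end 0.76 [331.4 148.2] [583.4  48.2 195.1]
side rest_foot 0.73 [306.3 152.7] [583.2 186.7  50. ]
```

View pics/c7.png

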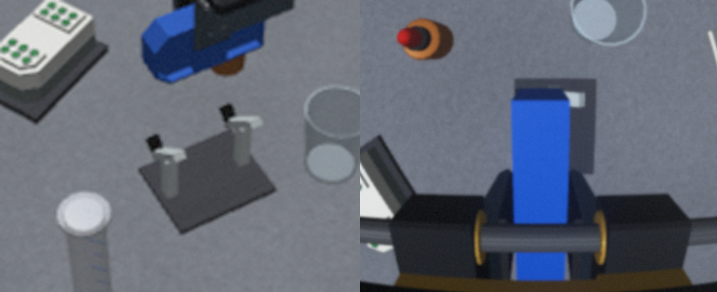

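```bash

python3 -m handwheel '[{"gripper":0,"travel":[-0.0006,-0.0087,0],"twist":0.002},{"gripper":0,"travel":[0,0,0.035],"twist":0},{"gripper":0,"travel":[0,0,0.035],"twist":0},{"gripper":0,"travel":[0,0,0.026],"twist":0},{"gripper":0,"travel":[0,0,0],"twist":0}]'
python3 -m handwheel '[{"gripper":0,"travel":[0,0,0.002],"twist":0},{"gripper":0,"travel":[0,0,0.002],"twist":0},{"gripper":0,"travel":[0,0,0.0],"twist":0},{"gripper":0,"travel":[0,0,0],"twist":0}]'
python3 -m handwheel '[{"gripper":0,"travel":[0,0,0.0015],"twist":0},{"gripper":0,"travel":[0,0,0.0],"twist":0},{"gripper":0,"travel":[0,0,0],"twist":0}]'
python3 -c "
from h import *
plan(526.5,37.7,287.7,-8.2)"
```

```text
time_s: 16.12
ee_pos: [524.5, 37.1, 291.4]
ee_rot: [-179.9, -0.6, 171.7]
force: [-1.0, 0.5, -0.6]
gripper_width: 26.1
time_s: 16.45
ee_pos: [527.1, 37.7, 293.9]
ee_rot: [180.0, 0.2, 171.7]
force: [-0.4, -1.4, -0.6]
gripper_width: 25.8
time_s: 16.7
ee_pos: [526.6, 37.8, 291.2]
ee_rot: [180.0, 0.0, 171.7]
force: [0.0, 0.2, -1.0]
gripper_width: 26.1
t 16.7 at [526.6  37.8 291.2] [1.7999e+02 5.0000e-02 1.7169e+02] w 26.1 q6 -78.8 F [ 0.   0.2 -1. ] -> travel [ 0.     -0.0001  0.0035] twist -0.0018
```

```bash

python3 -m handwheel '[{"gripper":0,"travel":[0,0,0.0015],"twist":0},{"gripper":0,"travel":[0,0,0.0015],"twist":0},{"gripper":0,"travel":[0,0,0],"twist":0}]'
python3 -m handwheel '[{"gripper":0,"travel":[0,0,0.0015],"twist":0},{"gripper":0,"travel":[0,0,0.0],"twist":0},{"gripper":0,"travel":[0,0,0],"twist":0}]'
```

```text
time_s: 16.95
ee_pos: [526.7, 37.4, 288.5]
ee_rot: [-179.9, 0.1, 171.7]
force: [-0.4, -2.1, 4.6]
gripper_width: 26.0
time_s: 17.2
ee_pos: [526.8, 37.1, 287.8]
ee_rot: [-179.9, 0.1, 171.8]
force: [-1.6, -4.4, 9.6]
gripper_width: 25.9
```

```bash

python3 -m handwheel '[{"gripper":38,"travel":[0,0,0],"twist":0},{"gripper":38,"travel":[0,0.002,0],"twist":0},{"gripper":38,"travel":[0,0.002,0],"twist":0},{"gripper":38,"travel":[0,0.002,0],"twist":0},{"gripper":38,"travel":[0,0.002,0],"twist":0}]'
python3 -m handwheel '[{"gripper":55,"travel":[0,0.004,-0.002],"twist":0},{"gripper":55,"travel":[0,0.004,-0.002],"twist":0},{"gripper":55,"travel":[0,0.004,-0.002],"twist":0},{"gripper":55,"travel":[0,0,0],"twist":0}]'
python3 - <<'E'
from h import *
f=cam('scene'); s=cam('side')
a=f['frame'][140:270,250:410,::-1]; b=s['frame'][130:260,230:390,::-1]
cv2.imwrite('pics/c8.png',np.hstack([cv2.resize(x,(400,325),interpolation=2) for x in (a,b)]))
E
```

```text
time_s: 17.62
ee_pos: [527.7, 46.0, 286.0]
ee_rot: [180.0, -0.0, 171.7]
force: [0.7, 0.6, 0.2]
gripper_width: 34.6
time_s: 17.95
ee_pos: [529.7, 58.4, 292.7]
ee_rot: [180.0, 0.1, 171.7]
force: [0.3, -0.1, 0.4]
gripper_width: 50.1
```

View pics/c8.png

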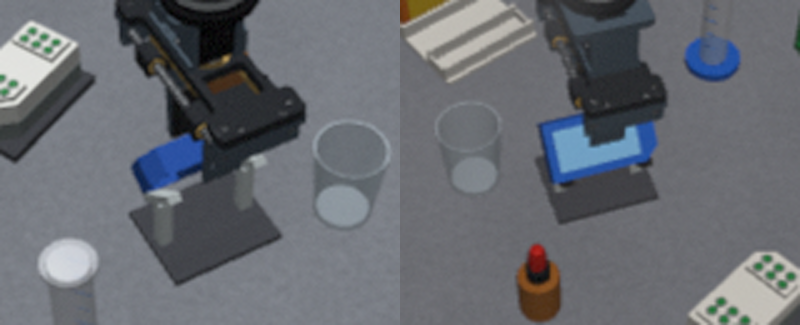

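```bash

python3 -m handwheel '[{"gripper":70,"travel":[0,0.005,-0.005],"twist":0},{"gripper":85,"travel":[0,0.006,-0.005],"twist":0},{"gripper":100,"travel":[0,0.006,-0.005],"twist":0},{"gripper":100,"travel":[0,0.003,0],"twist":0},{"gripper":100,"travel":[0,0,0],"twist":0}]'
python3 -m handwheel '[{"gripper":100,"travel":[0,0,-0.03],"twist":0},{"gripper":100,"travel":[0,0,-0.03],"twist":0},{"gripper":100,"travel":[0,0,-0.03],"twist":0},{"gripper":100,"travel":[0,0,0],"twist":0},{"gripper":100,"travel":[0,0,0],"twist":0}]'
python3 - <<'E'
from h import *
plan(526.5,37.7,287.7,-8.2)
s=cam('side');f=cam('wrist');g=cam('scene')
a=f['frame'][20:280,180:500,::-1]; b=s['frame'][130:260,230:390,::-1]
cv2.imwrite('pics/c9.png',np.hstack([cv2.resize(x,(400,325),interpolation=2) for x in (a,b)]))
# expected lid centre on rest: foot + (30u+13v)
e=R.from_euler('z',-8.2,degrees=True).apply([0,(30-13)*.7071,(30+13)*.7071])+[526.8,39.7,50]; print('expected',e.round(1))
rs=[]
for c,q in (('side',s),('wrist',f),('scene',g)):
  for t in ('blue_lid_center','blue_lid_cut_end','rest_foot'):
    r=env.pinpoint(c,t)[:1]
    for k in r: print(c,t,round(k['confidence'],2),np.round(k['uv'],1),onz(q,k['uv'],50 if 'foot' in t else e[2],c=='wrist').round(1))
E
```

```text
time_s: 18.47
ee_pos: [532.6, 78.2, 307.8]
ee_rot: [180.0, 0.1, 171.7]
force: [-0.4, -0.2, 0.4]
gripper_width: 80.6
time_s: 18.88
ee_pos: [532.4, 77.4, 398.9]
ee_rot: [179.9, 0.2, 171.7]
force: [-0.2, -0.4, -0.5]
gripper_width: 91.0
t 18.88 at [532.4  77.4 398.9] [179.94   0.21 171.69] w 91.0 q6 -74.6 F [-0.2 -0.4 -0.5] -> travel [ 0.0005 -0.0402  0.1111] twist -0.0019
expected [528.5  51.6  80.4]
side blue_lid_center 0.82 [310.3 185.4] [530.2  52.7  80.4]
side blue_lid_cut_end 0.88 [329.7 177. ] [587.5  56.4  80.4]
side rest_foot 0.86 [312.2 199.2] [525.7  32.2  50. ]
wrist blue_lid_center 0.87 [286.6 186.5] [523.7  49.6  80.4]
wrist blue_lid_cut_end 0.83 [292.1 242.5] [584.   44.8  80.4]
scene blue_lid_center 0.85 [333.4 206.1] [523.9  62.   80.4]
scene blue_lid_cut_end 0.81 [307.3 214.4] [583.   46.8  80.4]
scene rest_foot 0.88 [328.5 209.9] [523.3  44.4  50. ]
```

View pics/c9.png

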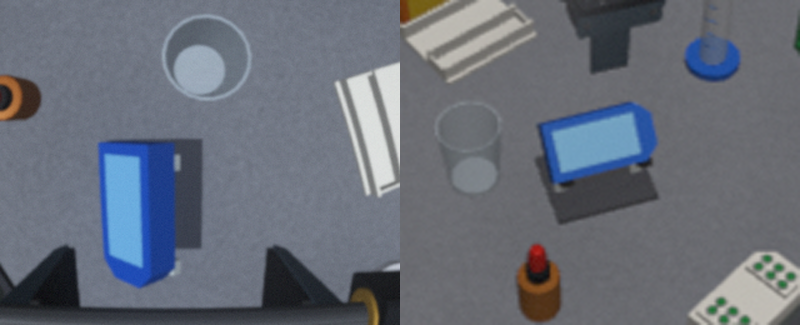

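```bash

python3 -m handwheel '[{"gripper":100,"travel":[0.0012,-0.0258,0],"twist":-0.002},{"gripper":100,"travel":[0,0,0.035],"twist":0},{"gripper":100,"travel":[0,0,0.035],"twist":0},{"gripper":100,"travel":[0,0,0.035],"twist":0},{"gripper":100,"travel":[0,0,0.025],"twist":0}]' 15
python3 -m handwheel '[{"gripper":100,"travel":[0,0,0.0165],"twist":0},{"gripper":100,"travel":[0,0,0],"twist":0},{"gripper":75,"travel":[0,0,0],"twist":0},{"gripper":70,"travel":[0,0,0],"twist":0},{"gripper":70,"travel":[0,0,0],"twist":0}]'
python3 -m handwheel '[{"gripper":69,"travel":[0,0,0],"twist":0},{"gripper":60,"travel":[0,0,0],"twist":0},{"gripper":60,"travel":[0,0,0],"twist":0},{"gripper":60,"travel":[0,0,0],"twist":0}]'
```

```text
time_s: 19.9
ee_pos: [526.5, 51.7, 264.8]
ee_rot: [-180.0, -0.1, 171.8]
force: [-0.0, -0.2, -0.2]
gripper_width: 91.2
time_s: 20.32
ee_pos: [528.1, 52.1, 252.4]
ee_rot: [180.0, 0.2, 171.8]
force: [-0.1, 0.1, 0.9]
gripper_width: 74.1
time_s: 20.65
ee_pos: [527.6, 50.9, 251.9]
ee_rot: [-179.8, 0.1, 171.9]
force: [-1.1, -6.6, 2.7]
gripper_width: 59.6
```

```bash

python3 -m handwheel '[{"gripper":60,"travel":[0,0,0],"twist":0},{"gripper":55,"travel":[0,0,0],"twist":0},{"gripper":55,"travel":[0,0,0],"twist":0}]' 15
python3 -m handwheel '[{"gripper":50,"travel":[0,0,0],"twist":0},{"gripper":50,"travel":[0,0,0],"twist":0},{"gripper":50,"travel":[0,0,0],"twist":0}]'
```

```text
time_s: 20.9
ee_pos: [527.6, 50.9, 251.9]
ee_rot: [-179.8, 0.1, 171.9]
force: [-0.4, -6.1, 4.6]
gripper_width: 59.3
time_s: 21.15
ee_pos: [527.6, 50.9, 251.9]
ee_rot: [-179.8, 0.1, 171.9]
force: [-0.7, -6.9, 2.8]
gripper_width: 59.1
```

```bash

python3 -m handwheel '[{"gripper":40,"travel":[0,0,0],"twist":0},{"gripper":40,"travel":[0,0,0],"twist":0},{"gripper":40,"travel":[0,-0.003,-0.003],"twist":0},{"gripper":40,"travel":[0,-0.003,-0.005],"twist":0},{"gripper":40,"travel":[0,0,-0.01],"twist":0}]' 25
python3 -m handwheel '[{"gripper":40,"travel":[0,0,-0.02],"twist":0},{"gripper":40,"travel":[0,0,-0.02],"twist":0},{"gripper":40,"travel":[0,0,-0.02],"twist":0},{"gripper":40,"travel":[0,0,0],"twist":0},{"gripper":40,"travel":[0,0,0],"twist":0}]'
python3 - <<'E'
from h import *
plan(690,0)
s=cam('side');g=cam('scene')
zl=env.state()['ee_pos'][2]-172
for c,q in (('side',s),('scene',g)):
  for t in ('blue_lid_center','blue_lid_cut_end'):
    for k in env.pinpoint(c,t)[:1]: print(c,t,round(k['confidence'],2),np.round(k['uv'],1),onz(q,k['uv'],zl).round(1))
a=g['frame'][110:240,260:420,::-1]; b=s['frame'][100:230,230:390,::-1]
cv2.imwrite('pics/c10.png',np.hstack([cv2.resize(x,(400,325),interpolation=2) for x in (a,b)]))
E
```

```text
time_s: 21.57
ee_pos: [526.0, 45.7, 268.7]
ee_rot: [-180.0, -0.1, 171.8]
force: [-0.1, 0.8, -1.2]
gripper_width: 59.0
time_s: 21.98
ee_pos: [526.6, 46.2, 330.2]
ee_rot: [179.9, 0.2, 171.8]
force: [0.7, -0.5, -0.6]
gripper_width: 58.9
t 21.98 at [526.6  46.2 330.2] [179.94   0.18 171.8 ] w 58.9 q6 -78.1 F [ 0.7 -0.5 -0.6] -> travel [-0.1683 -0.0224  0.0005] twist 0
side blue_lid_center 0.9 [312.5 165.7] [534.1  49.  156.2]
side blue_lid_cut_end 0.77 [332.5 160.9] [584.8  42.1 156.2]
scene blue_lid_center 0.55 [329.  175.6] [520.6  40.3 156.2]
scene blue_lid_cut_end 0.77 [305.5 189. ] [581.8  41.5 156.2]
```

```bash

python3 -m handwheel '[{"gripper":40,"travel":[-0.0337,-0.0045,0],"twist":0},{"gripper":40,"travel":[-0.0337,-0.0045,0],"twist":0},{"gripper":40,"travel":[-0.0337,-0.0045,0],"twist":0},{"gripper":40,"travel":[-0.0337,-0.0045,0],"twist":0},{"gripper":40,"travel":[-0.0337,-0.0045,0],"twist":0}]'
python3 -m handwheel '[{"gripper":40,"travel":[0,0,0.025],"twist":0},{"gripper":40,"travel":[0,0,0.03],"twist":0},{"gripper":40,"travel":[0,0,0.03],"twist":0},{"gripper":40,"travel":[0,0,0.03],"twist":0},{"gripper":40,"travel":[0,0,0],"twist":0}]'
python3 -m handwheel '[{"gripper":40,"travel":[0,0,0.004],"twist":0},{"gripper":40,"travel":[0,0,0.002],"twist":0},{"gripper":40,"travel":[0,0,0],"twist":0},{"gripper":40,"travel":[0,0,0],"twist":0}]'
```

```text
time_s: 22.7
ee_pos: [691.5, -0.7, 327.8]
ee_rot: [-180.0, -0.1, 171.8]
force: [0.3, 0.3, -0.3]
gripper_width: 58.7
time_s: 23.12
ee_pos: [687.6, -0.3, 206.0]
ee_rot: [-179.9, -0.8, 171.8]
force: [-1.3, -0.5, -2.8]
gripper_width: 58.7
time_s: 23.45
ee_pos: [690.7, -0.2, 209.8]
ee_rot: [180.0, 0.2, 171.8]
force: [-0.1, 1.2, -1.3]
gripper_width: 58.5
```

```bash

python3 -m handwheel '[{"gripper":40,"travel":[0,0,0.003],"twist":0},{"gripper":40,"travel":[0,0,0.002],"twist":0},{"gripper":40,"travel":[0,0,0],"twist":0},{"gripper":40,"travel":[0,0,0],"twist":0}]' 10
python3 -m handwheel '[{"gripper":40,"travel":[0,0,0.0015],"twist":0},{"gripper":40,"travel":[0,0,0],"twist":0},{"gripper":40,"travel":[0,0,0],"twist":0}]' 10
```

```text
time_s: 23.78
ee_pos: [690.0, -0.2, 202.9]
ee_rot: [180.0, 0.0, 171.8]
force: [-0.8, -0.0, -0.9]
gripper_width: 59.3
time_s: 24.03
ee_pos: [690.2, -0.3, 201.9]
ee_rot: [180.0, 0.1, 171.8]
force: [-0.2, -0.8, 3.4]
gripper_width: 59.6
```

```bash

python3 -m handwheel '[{"gripper":40,"travel":[0,0,0.0015],"twist":0},{"gripper":40,"travel":[0,0,0.0015],"twist":0},{"gripper":40,"travel":[0,0,0],"twist":0}]' 6
python3 -m handwheel '[{"gripper":40,"travel":[0,0,0.0015],"twist":0},{"gripper":40,"travel":[0,0,0.0015],"twist":0},{"gripper":40,"travel":[0,0,0],"twist":0}]' 6
```

```text
time_s: 24.28
ee_pos: [690.2, -1.5, 199.3]
ee_rot: [-179.8, 0.1, 171.9]
force: [-0.8, -4.7, 6.1]
gripper_width: 56.2
time_s: 24.53
ee_pos: [690.0, -0.3, 194.8]
ee_rot: [180.0, -0.0, 171.8]
force: [-1.2, 0.0, -1.2]
gripper_width: 41.4
```

```bash

python3 -m handwheel '[{"gripper":50,"travel":[0,0,0],"twist":0},{"gripper":55,"travel":[0,0,0],"twist":0},{"gripper":60,"travel":[0,0,0],"twist":0},{"gripper":60,"travel":[0,0,0],"twist":0}]'
cat >> h.py <<'E'
def lid(names=('blue_lid_center','blue_lid_cut_end','blue_lid')):
    F={c:cam(c) for c in ('scene','side')}; 
    for t in names:
        rs=[];cf=[]
        for c in F:
            k=env.pinpoint(c,t)[:1]
            for q in k: rs.append(ray(F[c],q['uv'])); cf.append(round(q['confidence'],2))
        if len(rs)==2: p,e=tri(rs); print(t,cf,p.round(1),round(e[0],1))
        else: print(t,cf)
    return F
E
python3 - <<'E'
from h import *
F=lid(); 
a=F['scene']['frame'][130:260,200:360,::-1]; b=F['side']['frame'][110:240,290:450,::-1]
cv2.imwrite('pics/c11.png',np.hstack([cv2.resize(x,(400,325),interpolation=2) for x in (a,b)]))
E
```

```text
time_s: 24.87
ee_pos: [690.1, 0.0, 195.0]
ee_rot: [180.0, -0.0, 171.8]
force: [0.3, -0.2, -0.2]
gripper_width: 54.6
blue_lid_center [0.9, 0.69] [684.7 -10.5  27.2] 1.1
blue_lid_cut_end [0.94]
blue_lid [0.76, 0.55] [687.4   6.2  23.2] 0.5
```

View pics/c11.png

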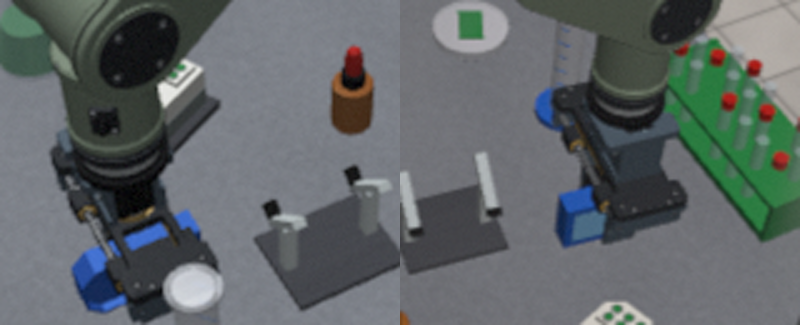

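```bash

python3 -m handwheel '[{"gripper":60,"travel":[0,0,-0.02],"twist":0},{"gripper":60,"travel":[0,0,-0.018],"twist":0},{"gripper":100,"travel":[0,0,0],"twist":0},{"gripper":100,"travel":[0,0,0],"twist":0},{"gripper":100,"travel":[0,0,0],"twist":0}]' >/dev/null
python3 -m handwheel '[{"gripper":100,"travel":[0,0,0],"twist":0},{"gripper":100,"travel":[0,0,0],"twist":0},{"gripper":100,"travel":[0,0.008,0],"twist":0},{"gripper":100,"travel":[0,0.008,0],"twist":0},{"gripper":100,"travel":[0,0.004,0],"twist":0}]'
python3 -m handwheel '[{"gripper":100,"travel":[0,0.004,0],"twist":0},{"gripper":100,"travel":[0,0.004,0],"twist":0},{"gripper":100,"travel":[0,0.004,0],"twist":0},{"gripper":100,"travel":[0,0.004,0],"twist":0},{"gripper":100,"travel":[0,0.004,0],"twist":0}]'
python3 -c "
from h import *
lid()"
```

```text
time_s: 26.1
ee_pos: [693.1, 20.9, 232.9]
ee_rot: [180.0, -0.0, 171.8]
force: [-0.5, -0.0, 1.3]
gripper_width: 90.9
time_s: 26.52
ee_pos: [695.9, 39.8, 233.3]
ee_rot: [180.0, 0.0, 171.8]
force: [-0.3, -0.0, 0.1]
gripper_width: 91.2
blue_lid_center [0.92, 0.75] [684.8   7.   31.6] 1.1
blue_lid_cut_end [0.98, 0.83] [747.2  -1.3  34.8] 1.5
blue_lid [0.64, 0.88] [688.7  21.4  34.1] 0.4
```

```bash

python3 -m handwheel '[{"gripper":100,"travel":[0,-0.016,0],"twist":0},{"gripper":100,"travel":[0,-0.016,0],"twist":0},{"gripper":100,"travel":[0,0,0],"twist":0},{"gripper":0,"travel":[0,0,0],"twist":0},{"gripper":0,"travel":[0,0,0],"twist":0}]' 20 >/dev/null
python3 -m handwheel '[{"gripper":0,"travel":[0,0,0],"twist":0},{"gripper":0,"travel":[0,0,0],"twist":0},{"gripper":0,"travel":[0,0,0],"twist":0},{"gripper":0,"travel":[0,0,0],"twist":0},{"gripper":0,"travel":[0,0,0],"twist":0}]'
python3 -m handwheel '[{"gripper":0,"travel":[0,0,0],"twist":0},{"gripper":0,"travel":[0,0,0],"twist":0},{"gripper":0,"travel":[0,0,0],"twist":0},{"gripper":0,"travel":[0,0,0],"twist":0}]'
```

```text
time_s: 27.75
ee_pos: [691.3, 8.0, 233.2]
ee_rot: [180.0, 0.0, 171.8]
force: [-0.4, 0.5, -0.2]
gripper_width: 47.2
time_s: 28.08
ee_pos: [691.2, 7.7, 233.3]
ee_rot: [180.0, 0.0, 171.8]
force: [0.0, -0.1, 0.1]
gripper_width: 20.6
```

```bash
python3 - <<'E'
from h import *
F=lid(); plan(690,0)
w=cam('wrist')
a=F['scene']['frame'][130:260,200:360,::-1]; b=F['side']['frame'][110:240,290:450,::-1]
c=w['frame'][60:320,160:480,::-1]
cv2.imwrite('pics/c12.png',np.hstack([cv2.resize(x,(400,325),interpolation=2)[:,:] for x in (a,)]+[cv2.resize(c,(400,325))]))
for t in ('blue_lid_center','blue_lid_cut_end'):
    for k in env.pinpoint('wrist',t)[:1]: print(t,round(k['confidence'],2),np.round(k['uv'],1),onz(w,k['uv'],13,True).round(1))
E
```

```text
blue_lid_center [0.79, 0.82] [694.4  30.1   6.4] 5.3
blue_lid_cut_end [0.84, 0.64] [746.9  38.7  16.2] 0.8
blue_lid [0.72, 0.67] [626.8 -60.8 146.2] 7.5
t 28.48 at [691.2   7.7 233.3] [180.    0.  171.8] w 0.7 q6 -82.1 F [ 0.3  0.8 -0.2] -> travel [ 0.0001 -0.0078 -0.    ] twist 0
blue_lid_center 0.64 [354.7 225.2] [695.5  34.9  13. ]
```

View pics/c12.png

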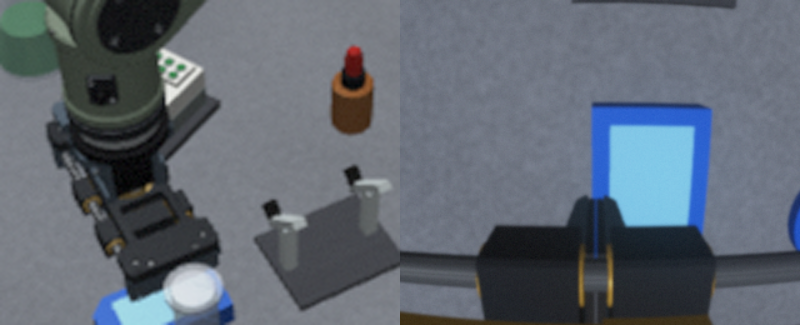

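```bash

python3 -m handwheel '[{"gripper":100,"travel":[0,0,-0.03],"twist":0},{"gripper":100,"travel":[0,0,-0.03],"twist":0},{"gripper":100,"travel":[0,0.014,0],"twist":0},{"gripper":100,"travel":[0,0.013,0],"twist":0},{"gripper":100,"travel":[0,0,0],"twist":0}]'
python3 -m handwheel '[{"gripper":100,"travel":[0,0,0],"twist":0},{"gripper":100,"travel":[0,0,0],"twist":0},{"gripper":100,"travel":[0,0,0],"twist":0},{"gripper":100,"travel":[0,0,0],"twist":0}]' >/dev/null
cat >> h.py <<'E'
def rect(f,t,z,fish=True,cam_='wrist'):
    m=env.trace(cam_,t)[0]['pixels']; c=max(cv2.findContours(m.astype('uint8'),0,1)[0],key=len)[:,0]
    p=np.array([onz(f,q,z,fish)[:2] for q in c],np.float32); print(t,cv2.minAreaRect(p))
E
python3 - <<'E'
from h import *
plan(695,35,196,-8.2)
w=cam('wrist'); rect(w,'blue_lid',20)
for t,z in dict(blue_lid_center=13,blue_lid_cut_end=13,cylinder=0).items():
    for k in env.pinpoint('wrist',t)[:1]: print(t,round(k['confidence'],2),np.round(k['uv'],1),onz(w,k['uv'],z,True).round(1))
# panel rectangle by colour, on the top face
hsv=cv2.cvtColor(w['frame'],cv2.COLOR_RGB2HSV); m=cv2.inRange(hsv,(90,60,150),(105,160,255)); m[:,:200]=0
c=max(cv2.findContours(m,0,1)[0],key=cv2.contourArea)[:,0]; print('px',c.min(0),c.max(0))
print(cv2.minAreaRect(np.array([onz(w,q,26,True)[:2] for q in c],np.float32)))
E
```

```text
time_s: 29.05
ee_pos: [695.0, 36.8, 292.9]
ee_rot: [179.9, -0.0, 171.9]
force: [-0.2, -1.3, -0.3]
gripper_width: 30.8
t 29.38 at [695.   34.  292.4] [-1.7998e+02 -9.0000e-02  1.7178e+02] w 57.5 q6 -79.9 F [ 0.7 -0.3 -0.7] -> travel [-0.      0.0011  0.0964] twist -0.0003
blue_lid ((695.8880004882812, 36.33367156982422), (63.76458740234375, 116.49335479736328), 82.27124786376953)
blue_lid_center 0.8 [319.  203.9] [697.4  36.7  13. ]
blue_lid_cut_end 0.68 [320.  198.2] [692.4  38.3  13. ]
cylinder 0.65 [453.7 213.6] [730.9 167.8   0. ]
px [292 150] [344 246]
((690.203369140625, 36.899147033691406), (42.750221252441406, 83.58393096923828), 81.78678894042969)
```

```bash

python3 -m handwheel '[{"gripper":100,"travel":[-0.0016,0.0028,0],"twist":0},{"gripper":100,"travel":[0,0,0],"twist":0},{"gripper":100,"travel":[0,0,0],"twist":0},{"gripper":100,"travel":[0,0,0],"twist":0},{"gripper":100,"travel":[0,0,0.015],"twist":0}]'
python3 -m handwheel '[{"gripper":100,"travel":[0,0,0.03],"twist":0},{"gripper":100,"travel":[0,0,0.03],"twist":0},{"gripper":100,"travel":[0,0,0.02],"twist":0},{"gripper":100,"travel":[0,0,0],"twist":0},{"gripper":0,"travel":[0,0,0],"twist":0}]'
python3 -m handwheel '[{"gripper":0,"travel":[0,0,0],"twist":0},{"gripper":0,"travel":[0,0,0],"twist":0},{"gripper":0,"travel":[0,0,0],"twist":0},{"gripper":0,"travel":[0,0,0],"twist":0},{"gripper":0,"travel":[0,0,0],"twist":0}]' 20
python3 -m handwheel '[{"gripper":0,"travel":[0,0,0],"twist":0},{"gripper":0,"travel":[0,0,0],"twist":0},{"gripper":0,"travel":[0,0,0],"twist":0}]' 20
python3 -c "
from h import *
plan(695,35,196,-8.2)"
```

```text
time_s: 30.05
ee_pos: [698.0, 37.1, 281.3]
ee_rot: [179.9, 0.4, 171.8]
force: [-0.2, 0.3, 0.2]
gripper_width: 90.9
time_s: 30.47
ee_pos: [696.9, 37.0, 197.4]
ee_rot: [-180.0, -0.1, 171.8]
force: [0.3, -1.1, 0.8]
gripper_width: 87.3
time_s: 30.88
ee_pos: [697.4, 36.8, 199.8]
ee_rot: [180.0, 0.1, 171.8]
force: [-0.0, -1.0, 4.0]
gripper_width: 59.9
time_s: 31.13
ee_pos: [697.5, 36.9, 199.8]
ee_rot: [180.0, 0.1, 171.8]
force: [-0.6, -0.1, 4.8]
gripper_width: 60.0
t 31.13 at [697.5  36.9 199.8] [1.7999e+02 1.4000e-01 1.7181e+02] w 60.0 q6 -79.7 F [-0.6 -0.1  4.8] -> travel [ 0.0022 -0.0022  0.0038] twist 0.0001
```

```bash

python3 -m handwheel '[{"gripper":0,"travel":[0,0,-0.02],"twist":0},{"gripper":0,"travel":[0,0,-0.03],"twist":0},{"gripper":0,"travel":[0,0,-0.035],"twist":0},{"gripper":0,"travel":[0,0,-0.035],"twist":0},{"gripper":0,"travel":[0.014,-0.036,0],"twist":0}]'
python3 -m handwheel '[{"gripper":0,"travel":[0.014,-0.036,0],"twist":0},{"gripper":0,"travel":[0.014,-0.036,0],"twist":0},{"gripper":0,"travel":[0.014,-0.036,0],"twist":0},{"gripper":0,"travel":[0.014,-0.036,0],"twist":0},{"gripper":0,"travel":[0.014,-0.036,0],"twist":0}]'
python3 -m handwheel '[{"gripper":0,"travel":[0,0,0],"twist":-0.098},{"gripper":0,"travel":[0,0,0],"twist":-0.098},{"gripper":0,"travel":[0,0,0],"twist":-0.098},{"gripper":0,"travel":[0,0,0],"twist":-0.098},{"gripper":0,"travel":[0,0,0],"twist":-0.098}]'
python3 -m handwheel '[{"gripper":0,"travel":[0,0,0],"twist":0},{"gripper":0,"travel":[0,0,0],"twist":0}]' >/dev/null
python3 - <<'E'
from h import *
plan(584.8,-164.4,256,-160.1)
w=cam('wrist'); zl=env.state()['ee_pos'][2]-199.8+13; p=env.state()['ee_pos']
ps=w['extrinsics'][:3,3]
for t,z in dict(blue_lid_center=zl,blue_lid_cut_end=zl).items():
    for k in env.pinpoint('wrist',t)[:1]: print(t,round(k['confidence'],2),np.round(k['uv'],1),onz(w,k['uv'],z,True).round(1))
rect(w,'blue_lid',zl+13)
g=dict(np.load('c4wrist.npz'))
# back edge of held plate: image rows in centre column band for tray (white) and lid (blue)
for n,f in (('tray',g),('lid',w)):
    col=f['frame'][80:260,306:326].astype(int).mean(1); d=np.abs(np.diff(col,axis=0)).sum(1); i=np.argsort(d)[-5:]; print(n,sorted((i+80).tolist()))
F=lid(('blue_lid_center','blue_lid_cut_end','tray_center','tray_cut_end'))
E
```

```text
time_s: 31.55
ee_pos: [681.8, 7.5, 326.3]
ee_rot: [179.6, 1.0, 172.1]
force: [1.8, -0.8, 0.5]
gripper_width: 59.9
time_s: 31.97
ee_pos: [581.8, -166.0, 318.1]
ee_rot: [180.0, -0.0, 171.8]
force: [0.7, -0.9, -1.1]
gripper_width: 60.1
time_s: 32.38
ee_pos: [582.8, -165.0, 318.0]
ee_rot: [180.0, -0.0, -159.9]
force: [-0.6, -1.4, -0.5]
gripper_width: 60.0
t 32.55 at [ 583.  -164.8  318.1] [ 1.7997e+02 -1.0000e-02 -1.6027e+02] w 60.1 q6 -126.6 F [-0.2 -0.4 -0.3] -> travel [-0.0019 -0.0003  0.0621] twist -0.003
blue_lid_cut_end 0.94 [319.3 317.7] [ 633.4 -144.   131.3]
blue_lid ((557.54150390625, -173.42910766601562), (68.42887115478516, 60.73445129394531), 19.712779998779297)
tray [145, 146, 157, 159, 190]
lid [136, 137, 141, 142, 143]
blue_lid_center [0.85, 0.9] [ 574.2 -169.9  129.5] 2.2
blue_lid_cut_end [0.68, 0.81] [562.7  34.5  48.1] 170.5
tray_center [0.87, 0.73] [ 575.9 -170.5   43.2] 3.4
tray_cut_end [0.78, 0.65] [ 633.7 -140.3   49. ] 3.3
```

```bash
python3 - <<'E'
from h import *
g=dict(np.load('c4wrist.npz')); w=cam('wrist')
def off(f,row,z,tcp,yaw):
    p=onz(f,(316,row),z,True)[:2]-np.array(tcp); a=np.radians(yaw); return (p@[np.cos(a),np.sin(a)]).round(1)
for n,f,tcp,yaw,zs in (('tray',g,(582.1,-167.4),-160.4,(98.6,122.6,128.6)),('lid',w,(583.0,-164.8),-160.2,(118.3,144.3))):
    col=f['frame'][100:200,311:321].astype(int).mean(1)
    print(n,[(r+100,col[r].round().astype(int).tolist()) for r in range(28,66,2)])
    for r in (136.5,141.5,145.5,158): print(r,[off(f,r,z,tcp,yaw) for z in zs])
E
```

```text
tray [(128, [70, 73, 80]), (130, [68, 72, 78]), (132, [68, 72, 79]), (134, [68, 72, 78]), (136, [68, 72, 78]), (138, [68, 74, 77]), (140, [93, 102, 105]), (142, [105, 112, 114]), (144, [106, 110, 109]), (146, [155, 159, 158]), (148, [212, 216, 214]), (150, [219, 223, 222]), (152, [219, 224, 222]), (154, [220, 224, 222]), (156, [212, 216, 214]), (158, [168, 172, 171]), (160, [196, 201, 199]), (162, [218, 223, 221]), (164, [220, 224, 222])]
136.5 [np.float64(62.1), np.float64(63.8), np.float64(64.3)]
141.5 [np.float64(59.2), np.float64(61.3), np.float64(61.8)]
145.5 [np.float64(56.8), np.float64(59.3), np.float64(59.9)]
158 [np.float64(49.5), np.float64(52.9), np.float64(53.8)]
lid [(128, [64, 70, 85]), (130, [64, 70, 85]), (132, [63, 70, 84]), (134, [72, 80, 90]), (136, [135, 140, 145]), (138, [212, 217, 219]), (140, [219, 225, 227]), (142, [150, 162, 179]), (144, [40, 61, 108]), (146, [35, 65, 132]), (148, [44, 97, 205]), (150, [46, 103, 216]), (152, [45, 103, 216]), (154, [47, 105, 217]), (156, [44, 102, 216]), (158, [46, 103, 216]), (160, [46, 103, 216]), (162, [47, 105, 217]), (164, [71, 134, 223])]
136.5 [np.float64(61.8), np.float64(63.7)]
141.5 [np.float64(58.8), np.float64(61.2)]
145.5 [np.float64(56.5), np.float64(59.1)]
158 [np.float64(49.1), np.float64(52.8)]
```

```bash

python3 -m handwheel '[{"gripper":0,"travel":[-0.0012,0,0.025],"twist":-0.002},{"gripper":0,"travel":[0,0,0.025],"twist":0},{"gripper":0,"travel":[0,0,0],"twist":0},{"gripper":0,"travel":[0,0,0],"twist":0}]'
python3 -m handwheel '[{"gripper":0,"travel":[0,0,0.002],"twist":0},{"gripper":0,"travel":[0,0,0.002],"twist":0},{"gripper":0,"travel":[0,0,0.002],"twist":0},{"gripper":0,"travel":[0,0,0],"twist":0},{"gripper":0,"travel":[0,0,0],"twist":0}]'
python3 -m handwheel '[{"gripper":0,"travel":[0,0,0.0015],"twist":0},{"gripper":0,"travel":[0,0,0.0015],"twist":0},{"gripper":0,"travel":[0,0,0],"twist":0}]'
python3 -c "
from h import *
plan(584.2,-164.5,256,-160.1)"
```

```text
time_s: 33.63
ee_pos: [583.9, -164.4, 267.3]
ee_rot: [179.9, -0.1, -160.0]
force: [-0.6, 0.2, -0.6]
gripper_width: 59.9
time_s: 34.05
ee_pos: [584.3, -164.5, 262.7]
ee_rot: [-180.0, 0.0, -160.0]
force: [0.6, 0.5, -1.2]
gripper_width: 60.1
time_s: 34.3
ee_pos: [584.2, -164.5, 259.0]
ee_rot: [180.0, -0.0, -160.0]
force: [0.6, 0.5, -1.5]
gripper_width: 60.1
t 34.3 at [ 584.2 -164.5  259. ] [ 1.7998e+02 -2.0000e-02 -1.6001e+02] w 60.1 q6 -126.8 F [ 0.6  0.5 -1.5] -> travel [-0.     -0.0001  0.003 ] twist 0.0016
```

Already below the fields' tops without resistance; the skirt is going over them.

```bash

python3 -m handwheel '[{"gripper":0,"travel":[0,0,0.0015],"twist":0},{"gripper":0,"travel":[0,0,0.0015],"twist":0},{"gripper":0,"travel":[0,0,0],"twist":0}]'
python3 -m handwheel '[{"gripper":0,"travel":[0,0,0.001],"twist":0},{"gripper":0,"travel":[0,0,0],"twist":0},{"gripper":0,"travel":[0,0,0],"twist":0}]'
```

```text
time_s: 34.55
ee_pos: [584.3, -164.5, 256.0]
ee_rot: [180.0, -0.0, -160.0]
force: [-0.6, 0.3, 0.1]
gripper_width: 59.9
time_s: 34.8
ee_pos: [584.2, -164.5, 255.8]
ee_rot: [-180.0, 0.0, -160.0]
force: [-1.1, 0.7, 4.3]
gripper_width: 60.0
```

```bash

python3 -m handwheel '[{"gripper":100,"travel":[0,0,0],"twist":0},{"gripper":100,"travel":[0,0,0],"twist":0},{"gripper":100,"travel":[0,0,0],"twist":0},{"gripper":100,"travel":[0,0,0],"twist":0},{"gripper":100,"travel":[0,0,0],"twist":0}]'
python3 -m handwheel '[{"gripper":100,"travel":[0,0,-0.03],"twist":0},{"gripper":100,"travel":[0,0,-0.035],"twist":0},{"gripper":100,"travel":[0,0,-0.035],"twist":0},{"gripper":100,"travel":[0,0,-0.035],"twist":0},{"gripper":100,"travel":[0,0,0],"twist":0}]'
python3 - <<'E'
from h import *
plan(584.2,-164.5,256,-160.1)
w=cam('wrist'); rect(w,'blue_lid',80)
for t,z in dict(blue_lid_center=69,blue_lid_cut_end=69,).items():
    for k in env.pinpoint('wrist',t)[:1]: print(t,round(k['confidence'],2),np.round(k['uv'],1),onz(w,k['uv'],z,True).round(1))
F=lid(('blue_lid_center','blue_lid_cut_end','tray_center','orange_lid_center','beaker','dropper','cylinder','dish','flask'))
E
```

```text
time_s: 35.22
ee_pos: [584.3, -164.5, 255.0]
ee_rot: [180.0, -0.0, -160.0]
force: [-0.2, 0.2, 0.2]
gripper_width: 89.6
time_s: 35.63
ee_pos: [585.4, -164.8, 398.1]
ee_rot: [-179.5, 0.7, -160.0]
force: [0.9, -0.1, 0.4]
gripper_width: 91.1
t 35.63 at [ 585.4 -164.8  398.1] [-179.5     0.67 -160.  ] w 91.1 q6 -126.8 F [ 0.9 -0.1  0.4] -> travel [0.0027 0.002  0.1421] twist 0.0017
blue_lid ((581.0804443359375, -165.07928466796875), (115.19646453857422, 60.51506423950195), 19.948299407958984)
blue_lid_center 0.78 [316.8 178.7] [ 581.1 -168.4   69. ]
blue_lid_cut_end 0.74 [320.4 233.1] [ 636.2 -144.3   69. ]
blue_lid_center [0.94, 0.82] [ 577.4 -171.3   69.9] 2.8
blue_lid_cut_end [0.93, 0.73] [ 628.9 -146.2   67.6] 4.2
tray_center [0.75, 0.59] [ 584.6 -165.3   47.4] 4.0
orange_lid_center [0.56, 0.85] [465.9 375.3  37.9] 1.8
beaker [0.77, 0.87] [415.  128.5   3.8] 2.6
dropper [0.58]
cylinder [0.73]
dish [0.65, 0.72] [687.2 329.8   4.8] 1.4
flask [0.76, 0.7] [ 622.1 -326.4    4.9] 0.9
```

Lid centre is at about 69 mm (seated value 69), tray centre at about 47 mm (seated value 47). The lid's yaw is 19.9°, matching the carrier. The bystanders I could measure are unmoved, so I'm handing in.

```bash
python3 -c "
from workcell import env
print(env.job_done())"
```

```text
the job is handed in; nothing more can be done
None
```

The tray and the blue lid are stacked on the carrier, cut corners over cut corners. I handed the job in at about 36 s with the gripper open and well clear.

**What I did**
1. I stacked the white tray on the carrier. It met resistance only at the predicted seated height, about 230 mm at the TCP.
2. I pinched the blue lid out of the rack, stood it on the rest's lips and let go. A finger eased it back onto the rails, and the camera showed it lying there with its panel outward.
3. I took it again across its width and lifted it off the rest.

**What went differently**
- **Tilted grip:** the interface only turns the tool about its own vertical axis, so it could not tilt 45° to match the rest. I gripped the lid by its long edges while it stayed tilted.
- **Extra step on the table:** the lid could not be stacked tilted, so I set it on free table to lay it flat. It swung upright in the jaws instead. I let it stand on its edge and pushed it over with a finger, and it fell flat with its top up.
- **Final grip:** I gripped it flat across its width and stacked it on the tray.

**Last checks**
- **Lid seating:** contact came at 255.8 mm, exactly as predicted.
- **Heights:** the cameras put the lid centre at 68–70 mm (should be 69) and the tray centre at 47.4 mm (should be 47).
- **Alignment:** the lid's yaw was 19.9°, against about 19.7° for the carrier. Position readings differed by up to about 6 mm between cameras, so I relied on the contact heights.
- **Bystanders:** the orange lid, beaker and flask read as unmoved. The dish did too, though only one camera had located it at the start. The dropper and cylinder were each found by only one camera at the end, so I did not measure them again. Nothing came near the dropper, and the gripper should have cleared the cylinder by about 2 cm.
- **Final picture:** I had used all my picture views, so I did not look at the finished stack itself.

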